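# Wedge the short leg of a rocking stool and test it by touch

## Robot

A 7-joint arm with a two-finger parallel gripper is mounted at the origin on a cart in front of the work surface, level with it; the furniture and walls round the work are solid. World frame = base frame: x ahead of the robot, y to its left, z up, the work surface at z = 0. Lengths are in m, angles in rad, forces in N, time in s.
With the tool pointing down it reaches from about 0.4 to 0.9 m from the base axis. Payload 5.6 kg.
Tool frame: the origin (TCP) lies midway between the tips of the shut fingers; the grasp point (between the pads) lies 19 mm behind it; x points along the fingers, y is the direction in which the jaws open and shut, and the axes are right-handed (so a half turn about x gives the same grasp; the last joint's range is limited). The gripper opens to 92 mm and grips with 3 to 60 N. Pads are 20 mm wide; open, the fingers measure 128 mm over their backs; the gripper's body (75 mm by 189 mm) begins 69 mm behind the grasp point.
Start: joints at [1.204, 0.468, -0.012, 1.603, 0.006, 1.071, -0.056], TCP at [0.207, -0.616, 0.215] pointing down, gripper open.
Joint ranges: [-2.53, 2.53], [-0.31, 2.02], [-1.57, 1.55], [0.28, 2.44], [-1.29, 4.43], [0.15, 1.84], [-2.92, 2.92]. Speed limits (rad/s): [2.57, 2.57, 3.14, 3.14, 3.14, 3.14, 3.14].

## Interface

Orientations are given as a unit quaternion [w, x, y, z].
In Python, from bench import move_pose, movel, goto_joints, gripper_to, pause, solve_ik, get_state, camera, MotionError, close_job gives the robot as it stands. Calls block until the motion is done:
- move_pose(position, orientation): joint-space move of the TCP to a pose.
- movel(position, rate=0.15, orientation=None, contact_N=None): straight line of the TCP; orientation=None keeps the orientation; rate is the mean speed in m/s. With contact_N (N) it stops when the force on the tool has changed by that much, and returns True; else False.
- goto_joints(angles): joint-space move.
- gripper_to(opening, strength=None): opening from 0.0 (shut) to 1.0 (fully open); strength is the grip in N (None keeps the last); returns when the fingers have stopped.
- pause(seconds).
- solve_ik(position, orientation): joint angles nearest the present ones, or None.
- get_state(): the state.
- camera(name): name is "scene" or "top" or "wrist"; returns a dict with "color" (400x640x3 uint8, blue, green, red), "z_map" (400x640 float32, m along the optical axis (not along the pixel's ray), 0 where there is no reading), "fx", "fy", "cx", "cy" (pixels), "xyz" and "orientation" of the camera in the world; the wrist camera has in their place "T_tool_cam" (4x4, takes a point from camera to tool coordinates, whose origin is the TCP and whose axes are the tool frame's). Camera axes: x right, y up, looking along -z (the intrinsics and any distortion apply to the point x, -y, -z); pixel columns grow to the right and rows downward; lengths in m; the calibration is good to about 2 mm. A picture is of the moment at which its call begins: read the wrist's pose just before it.
A pose or a line that the arm cannot do raises MotionError and nothing moves.
- close_job(): hands the job in, once; it reports no verdict.
The state is a dict: "t": time; "joint_pos": joint angles; "qvel": joint speeds; "effort": joint torques, N m; "position": TCP position; "eef_rot": TCP orientation; "force": force on the tool from outside, world axes, zero at the start; "wrist_torque": the same for the moment, N m; "gripper_width": opening from 0.0 (shut) to 1.0 (fully open).
Only numpy, scipy, OpenCV 4.12 (cv2) and the standard library are available. Lean on these libraries where they do the work, as an engineer would, in place of code of your own. Each camera call takes 0.05 s, during which the arm holds its last target.

## Task

The small four-legged stool rocks because one of its legs is a little short. Without gripping or lifting anything, gently push the loose wooden wedge along the bench, thin end first, under that short leg until it just fills the gap and the stool stands firm and level, not propped up or shoved along. Then prove it by touch: press down firmly with the fingertips on the seat above the wedged leg, and after that on the seat above the opposite leg, with the stool not rocking under either press; leave the wedge where it is and come away.

Things in the scene. Friction and masses are not known exactly. Their poses are not given: they have to be found in the camera images.
- stool: Small turned stool, 0.84 kg: round seat 170 mm across, flat top 151.5 mm above the bench, four splayed legs, thin cross stretchers 55 to 80 mm up. Origin on the bench under its middle, z up, x from the short leg to the opposite leg. The rounded feet (11 mm radius) stand 105 mm from the middle, 20 mm outside the seat's rim. The stool slides if the wedge is driven with over 4 N.
- wedge: Plain wooden wedge lying flat, 35 g, 85 mm long, 29 mm wide, 25 mm high at the thick end, 4.4 mm at the thin end, straight 15 degree slope on top. At the start its thin end points roughly at the short leg from outside the stool. Origin in the middle of its underside, z up; its length from thick to thin end runs 8 degrees clockwise (from above) of its x axis.
- wedge_tip (a point): The middle of the wedge's thin end, on its underside.
- wedge_butt (a point): The middle of the wedge's upright thick end face, half way up (12.5 mm above its underside).
- short_foot (a point): The lowest point of the short leg's rounded foot, at the stool's -x. It is 7 to 15 mm above the bench while the stool is level, different each time and not adjustable. The stool's balance lies about 6 mm towards the opposite leg: at the start it stands level on three feet with this one clear; 1 or 2 N on the seat above it rocks it down, and it may stay down until the opposite side is pressed.
- seat_short (a point): The point on top of the seat 50 mm from its middle towards the short leg: where to press above the wedged leg.
- seat_opposite (a point): The point on top of the seat 50 mm from its middle towards the opposite leg: where to press above that leg.
- tape_measure: A tape measure lying on the bench, 89x80x32 mm, a bystander; origin in the middle of its underside.
- turned_cup: A turned wooden cup standing upright, 66 mm across and 68 mm high, a bystander; origin in the middle of its underside.
- abrasive_roll: A roll of abrasive cloth standing on end, 74x59x50 mm, a bystander; origin in the middle of its underside.

How it is judged:
By the outcome, as a careful person would: the job done as asked, in the order asked, and still so for the second after the job is handed in, with the robot touching nothing.
It also fails if it takes over 48 s, if anything falls off the work surface, if the arm or the gripper's body presses on something with over 40 N, if the wrist force passes 120 N, or if a joint passes its speed limit or range.

## Working session

There is one attempt and no reset: what is moved stays moved. The work goes in short steps, each a Python script; the robot and the scene stay as the last script left them, time stands still between calls to the robot, and variables do not carry over. Pictures are saved under pics/ and viewed, and the job is handed in when it is done.

```bash
mkdir -p pics; ls; cat > h.py <<'E'
import numpy as np, cv2
from scipy.spatial.transform import Rotation as R
from bench import *
def rot(q): return R.from_quat([q[1],q[2],q[3],q[0]]).as_matrix()
def cloud(c):
    z=c["z_map"].astype(float); v,u=np.mgrid[:z.shape[0],:z.shape[1]]
    P=np.stack([(u-c["cx"])/c["fx"]*z, -(v-c["cy"])/c["fy"]*z, -z],-1)
    return P@rot(c["orientation"]).T+np.array(c["xyz"])
def ray(c,u,v,h):
    d=rot(c["orientation"])@np.array([(u-c["cx"])/c["fx"],-(v-c["cy"])/c["fy"],-1])
    o=np.array(c["xyz"]); return o+d*(h-o[2])/d[2]
def proj(c,p):
    q=rot(c["orientation"]).T@(np.array(p)-np.array(c["xyz"]))
    return c["cx"]-c["fx"]*q[0]/q[2]*1, c["cy"]+c["fy"]*q[1]/q[2]
E
python3 - <<'E'
from h import *
import pickle
s=get_state(); print(s)
for n in ["scene","top"]:
    c=camera(n); pickle.dump(c,open(n+"0.pkl","wb")); cv2.imwrite(f"pics/{n}0.png",c["color"])
    print({k:v for k,v in c.items() if k not in("color","z_map")})
E
```

```text
pics
{'t': 0.0, 'joint_pos': array([ 1.20401627,  0.46836852, -0.01156897,  1.6035915 ,  0.00598247,
        1.07138662, -0.05630835]), 'qvel': array([-2.90492114e-03,  8.52219833e-05, -5.48366987e-04,  1.22121408e-03,
       -8.97296815e-04, -1.29288178e-03,  5.78779524e-04]), 'effort': array([ 9.70064912e-05, -5.20565987e+01, -1.26454403e-02, -2.43742526e+01,
       -5.66208386e-02,  1.72490242e-02,  1.68565093e-04]), 'position': array([ 0.20653891, -0.61571881,  0.21365924]), 'eef_rot': array([-0.11334367, -0.69772703, -0.11452703,  0.69800699]), 'force': array([1.0216938 , 0.03869634, 0.60258666]), 'wrist_torque': array([-0.06573787,  0.01235528, -0.02288825]), 'gripper_width': 1.002752370990809}
{'fx': 428.9250512482194, 'fy': 428.9250512482194, 'cx': 323.92049432862524, 'cy': 197.36369187656845, 'xyz': array([ 0.69691113, -0.78385504,  0.90658836]), 'orientation': array([0.94445308, 0.29923157, 0.03661425, 0.13087487])}
{'fx': 412.9796296457322, 'fy': 412.9796296457322, 'cx': 321.5386961831123, 'cy': 205.48705263135517, 'xyz': array([ 0.49205798, -0.2217904 ,  1.03539703]), 'orientation': array([ 0.71634177,  0.02275918, -0.01621603, -0.69718974])}
```

View pics/scene0.png

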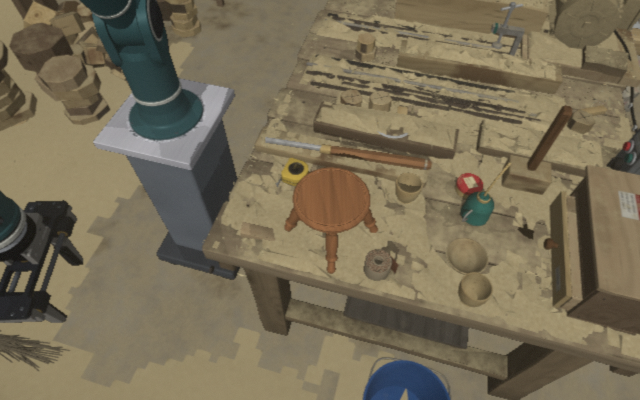

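View pics/top0.png

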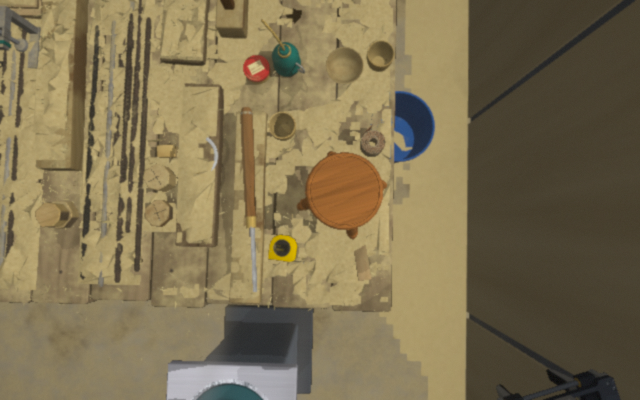

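```bash
python3 - <<'E'
from h import *
import pickle
c=pickle.load(open("top0.pkl","rb"));
cv2.imwrite("pics/t1.png",cv2.resize(c["color"][130:310,260:420],None,fx=5,fy=5,interpolation=cv2.INTER_CUBIC)[:,:][0:900:1][300:900])
P=cloud(c)
z=P[...,2]
zz=np.clip(z*1000*3+40,0,255).astype(np.uint8)
cv2.imwrite("pics/t1z.png",cv2.resize(zz[130:310,260:420],None,fx=5,fy=5,interpolation=cv2.INTER_NEAREST)[300:900])
for u,v in [(346,190),(362,262),(352,232),(304,204),(386,186),(334,153)]: print(u,v,P[v,u])
print(np.round(z[244:284:2,350:376:2]*1000).astype(int))
E
```

```text
346 190 [ 0.57532999 -0.26448744  0.15244688]
362 262 [ 0.41227013 -0.31438348  0.01774582]
352 232 [ 0.48533887 -0.28377758  0.08591737]
304 204 [ 0.54684419 -0.17164051  0.08297223]
386 186 [ 0.6007325  -0.36974558  0.01625313]
334 153 [ 0.65605554 -0.2368375   0.14497102]
[[   5    9    8    7    5    7    7    7    6    3    3    0   -1]
 [   9    5    5    5    5    6    4    5    6    4   -1    1    3]
 [   7   11    6    7    8    6    7    1    4   -3    2    0   -2]
 [   5    8    8    7    6    7    7    6    8    1    3    0   -1]
 [  10    9    4    7   13    9   10    9   10    4    1    1    3]
 [   6    6    9    6    8    9    8    8   11    5    6    8    7]
 [   9    6    6   11   13    9   13   10   14    6   10    1    0]
 [   6   10    7   16    9   10   13 1035   11   -2    1    0    0]
 [  14   12   13   12   16   13   17   15   15   -5    0   -1    1]
 [  11    9   11   15   11   14   18   15   17   17    8    0   -1]
 [  11   12   13   16   17   14   16   16   14   15    9    7    4]
 [   9    9   10   16   17   18   20   17   16   16    6    3    2]
 [  13   15   10   11   18   18   21   16   18   21    6    2    1]
 [  11   12    8    8   23   20   20   20   19   21    3    7    2]
 [  11    9   11    5   21   22   21   23   21   21    5    6    6]
 [  12   14   10    6   20   20   19   19   24   23   20    2    9]
 [  13    9    9    6   25   27   21   26   22   26   24    3    2]
 [   9    9    9    7   24   25   26   24   23   24   29   -2   -4]
 [   6   11   15   11   23   25   24    3    6    3    3    1   -2]
 [   6   12   11    7    7    5    5    5    5    6   -1    1    5]]
```

View pics/t1.png

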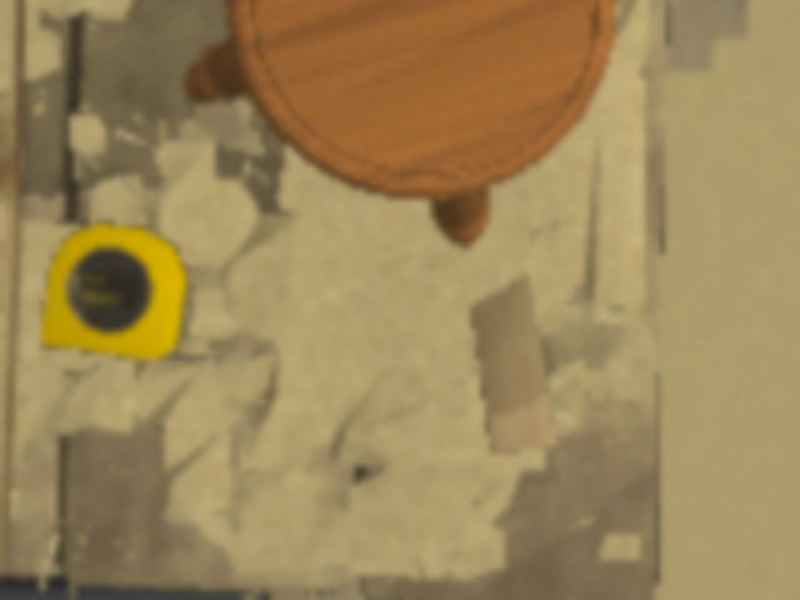

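View pics/t1z.png

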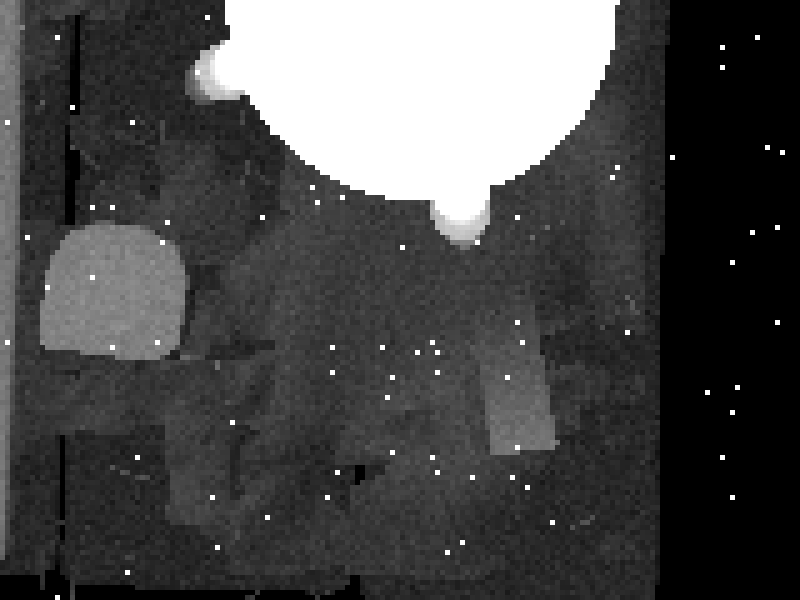

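```bash
python3 - <<'E'
from h import *
import pickle
c=pickle.load(open("top0.pkl","rb"));
# seat
hsv=cv2.cvtColor(c["color"],cv2.COLOR_BGR2HSV); P=cloud(c)
m=((np.abs(P[...,2]-0.152)<0.02)).astype(np.uint8); m[:, :280]=0;m[:,420:]=0;m[:130]=0;m[260:]=0
n,l,st,ce=cv2.connectedComponentsWithStats(m); i=1+np.argmax(st[1:,4]); 
cn=max(cv2.findContours((l==i).astype(np.uint8),0,1)[0],key=cv2.contourArea)
hull=cv2.convexHull(cn)
el=cv2.fitEllipse(hull); print(el, 'seat ctr',ray(c,*el[0],0.1515), 'dia', np.array(el[1])/c["fx"]*(c["xyz"][2]-.1515))
def px(x,y): return 260+x/5-0.4,130+(y+300)/5-0.4
print('short foot tip~',ray(c,*px(467,245),0.02))
print('left foot tip',ray(c,*px(190,88),0.012))
print('right foot', ray(c,386,186,.012))
for a,h in [((490,454),.025),((555,446),.025),((525,278),.0044),((471,308),.0044)]: print('w',ray(c,*px(*a),h))
s=get_state(); print(rot(s["eef_rot"]))
w=camera("wrist"); print(w["T_tool_cam"],w["fx"]); cv2.imwrite("pics/w0.png",w["color"])
print([np.round(get_state()["force"],2) for i in range(3)])
E
```

```text
((343.84197998046875, 190.67361450195312), (77.7022705078125, 78.12123107910156), 101.43592071533203) seat ctr [ 0.57384541 -0.25993887  0.1515    ] dia [0.16630555 0.16720225]
short foot tip~ [ 0.46880564 -0.29090412  0.02      ]
left foot tip [ 0.54254568 -0.15225028  0.012     ]
right foot [ 0.60118602 -0.37036303  0.012     ]
w [ 0.36821028 -0.30404124  0.025     ]
w [ 0.37294944 -0.33543424  0.025     ]
w [ 0.45289262 -0.32114125  0.0044    ]
w [ 0.43730914 -0.29467237  0.0044    ]
[[-6.00651778e-04  3.18080630e-01 -9.48063475e-01]
 [ 1.43366840e-03 -9.48062398e-01 -3.18081177e-01]
 [-9.99998792e-01 -1.55026467e-03  1.13433216e-04]]
[[ 7.25878811e-04  2.66779960e-01 -9.63757192e-01 -1.69926295e-01]
 [ 9.99999526e-01  4.31885124e-04  8.72726834e-04 -2.83219676e-05]
 [ 6.49058425e-04 -9.63757369e-01 -2.66779520e-01 -7.57102791e-02]
 [ 0.00000000e+00  0.00000000e+00  0.00000000e+00  1.00000000e+00]] 344.43735397597794
[array([ 0.41, -0.12,  0.13]), array([ 0.41, -0.12,  0.13]), array([ 0.41, -0.12,  0.13])]
```

```bash
cat >> h.py <<'E'
def q_of(yaw):  # tool x down, tool z horizontal at yaw
    z=np.array([np.cos(yaw),np.sin(yaw),0]); x=np.array([0,0,-1.]); y=np.cross(z,x)
    a=R.from_matrix(np.stack([x,y,z],1)).as_quat(); return np.array([a[3],a[0],a[1],a[2]])
def wcam():
    s=get_state(); c=camera("wrist"); T=np.eye(4);T[:3,:3]=rot(s["eef_rot"]);T[:3,3]=s["position"]
    W=T@np.array(c["T_tool_cam"]); c["xyz"]=W[:3,3]; a=R.from_matrix(W[:3,:3]).as_quat(); c["orientation"]=np.array([a[3],a[0],a[1],a[2]]); return c
E
python3 - <<'E'
from h import *
import pickle
q=q_of(np.radians(9)); p=[0.345,-0.325,0.20]
print(solve_ik(p,q), solve_ik([0.345,-0.325,0.012],q),solve_ik([0.52,-0.27,0.16],q),solve_ik([0.62,-0.25,0.16],q))
print(solve_ik(p,q_of(np.radians(189))))
try:
    move_pose(p,q)
except MotionError as e: print(e)
s=get_state(); print(s["t"],s["position"],s["joint_pos"])
w=wcam(); pickle.dump(w,open("w1.pkl","wb")); cv2.imwrite("pics/w1.png",w["color"])
E
```

```text
[ 1.30443007  0.27212889 -0.70847326  1.99938841  0.21753055  0.94475881
  2.2135088 ] [ 1.16712846  0.59802239 -0.58396519  2.11981543  0.5937376   0.58816002
  1.88343854] [ 0.95967888  0.53749074 -0.71521933  1.77718163  0.41523608  0.98321912
  1.80681776] [ 0.80277495  0.67063129 -0.70073823  1.56501305  0.47138961  1.08093873
  1.71130123]
[ 0.78885222  0.19511081 -0.1163897   2.02936463  0.02833236  0.91859798
 -0.75626395]
2.1083 [ 0.34488522 -0.32546622  0.2000319 ] [ 1.30457427  0.27225903 -0.70775893  1.99902057  0.2175843   0.94471537
  2.21304609]
```

```bash
ls pics
```

```text
scene0.png
t1.png
t1z.png
top0.png
w0.png
w1.png
```

View pics/w1.png

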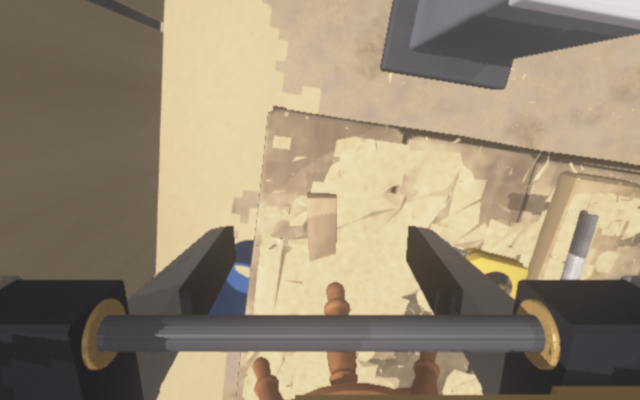

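```bash
python3 - <<'E'
from h import *
import pickle
w=pickle.load(open("w1.pkl","rb"))
cv2.imwrite("pics/w1c.png",cv2.resize(w["color"][180:310,270:400],None,fx=4.6,fy=4.6,interpolation=cv2.INTER_CUBIC))
P=cloud(w); print(np.round(P[185:310:6,318:330:4,2]*1000).T)
print(np.round(P[185:310:6,290:300:4,2]*1000).T)
E
```

```text
[[ 5.  5. 22. 24. 23. 20. 20. 16. 14. 13. 11.  8.  6.  7.  8.  8.  7.  8.
   7.  7.  7.]
 [ 6.  7. 22. 25. 22. 22. 19. 17. 14. 13. 11.  8.  7.  6.  7.  8.  7.  6.
   6.  6.  9.]
 [ 5.  7. 23. 24. 22. 21. 19. 16. 14. 13. 11.  7.  4.  6.  8.  7.  7.  8.
  26.  6. 49.]]
[[ 1. -0.  0. -1. -1.  4.  5. -0. -1.  4. -0.  0. -0.  1.  2.  4. 13.  6.
   7.  8.  9.]
 [ 0. -1. -0.  4.  5.  4.  6. -1.  0.  7.  1.  1.  1.  1.  2.  4. 13.  6.
   7.  8.  9.]
 [ 0. -1.  5.  4.  4.  2.  7. -0. -2.  7.  2.  1.  3.  4.  4.  4.  5.  7.
   5.  8.  8.]]
```

View pics/w1c.png

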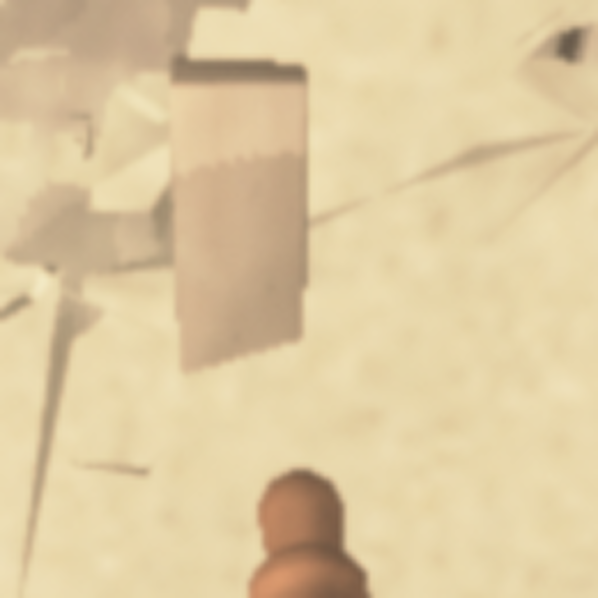

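```bash
cat > meas.py <<'E'
from h import *
def wedge_line(c,bl,br,tl,tr,hb=.025,ht=None):
    # bl/br butt top corners px ; tl/tr points on side edges near tip
    A=ray(c,*bl,hb);B=ray(c,*br,hb); b=(A+B)/2
    def fix(p):
        h=.012
        for _ in range(10):
            q=ray(c,*p,h); s=np.linalg.norm((q-b)[:2]); h=.025-.25*s
        return q
    C=fix(tl);D=fix(tr)
    return A,B,C,D
E
python3 - <<'E'
from meas import *
import pickle
w=pickle.load(open("w1.pkl","rb"))
p=lambda x,y:(270+x/4.6-.4,180+y/4.6-.4)
A,B,C,D=wedge_line(w,p(172,82),p(306,80),p(182,372),p(301,340))
for n,x in zip("ABCD",(A,B,C,D)): print(n,x)
print('width',np.linalg.norm(A-B))
for a,b in((A,C),(B,D)): print(np.linalg.norm((b-a)[:2]),np.degrees(np.arctan2(*(b-a)[[1,0]])))
e=B-A; print('butt normal',np.degrees(np.arctan2(e[0]*-1,e[1])), np.degrees(np.arctan2(e[1],e[0]))-90)
print('butt low',ray(w,*p(172,57),0.005),ray(w,*p(306,65),.005))
for h in(.01,.02,.025): print('foot tip',ray(w,*p(301,470),h),'L',ray(w,*p(260,512),h),'R',ray(w,*p(344,512),h))
E
```

```text
A [ 0.37323656 -0.33495389  0.025     ]
B [ 0.36807881 -0.30499515  0.025     ]
C [ 0.45494722 -0.321277    0.0039251 ]
D [ 0.44044018 -0.29320682  0.00631494]
width 0.030399478568008162
0.08284738271473815 9.502193728708015
0.0733152929627709 9.252723254358473
butt normal 9.768386197016982 9.76838619701698
butt low [ 0.37299961 -0.33573815  0.005     ] [ 0.37001622 -0.3037675   0.005     ]
foot tip [ 0.47428158 -0.28767701  0.01      ] L [ 0.48776372 -0.29605901  0.01      ] R [ 0.48444753 -0.2748031   0.01      ]
foot tip [ 0.4686358  -0.28904471  0.02      ] L [ 0.48174338 -0.29719385  0.02      ] R [ 0.47851932 -0.27652846  0.02      ]
foot tip [ 0.4658129  -0.28972856  0.025     ] L [ 0.47873322 -0.29776127  0.025     ] R [ 0.47555522 -0.27739114  0.025     ]
```

```bash
python3 - <<'E'
from h import *
import pickle
yaw=np.radians(15.1); a=np.array([np.cos(yaw),np.sin(yaw)]); n=np.array([-a[1],a[0]])
com=np.array([.4029,-.3146]); q=q_of(yaw)
P=lambda s,l,z: np.array([*(a*s+n*l),z])
s0=com@a; l0=com@n; print(s0,l0, l0-(-.4006))
movel(P(s0,l0,.15),0.2,orientation=q)
movel(P(s0,l0,.006),0.12)
print(get_state()["position"],get_state()["force"])
movel(P(s0,l0+.028,.006),0.08)
movel(P(s0,-.4006+.046-.0145,.006),0.02)
s=get_state(); print(s["t"],s["position"]@np.array([*n,0]),s["force"],s["gripper_width"])
movel(P(s0,-.4006+.046-.0145-.015,.006),0.05)
t=camera("top"); pickle.dump(t,open("top1.pkl","wb")); cv2.imwrite("pics/t2.png",cv2.resize(t["color"][190:300,290:420],None,fx=5,fy=5,interpolation=cv2.INTER_CUBIC))
E
```

```text
0.3070342045622626 -0.40869495620672724 -0.008094956206727233
[ 0.40339373 -0.31493514  0.00665325] [0.38399792 0.0732656  0.53326584]
5.275 -0.36909242794872 [-0.69562827 -0.39713514 -0.1006768 ] 1.0027188086386103
```

View pics/t2.png

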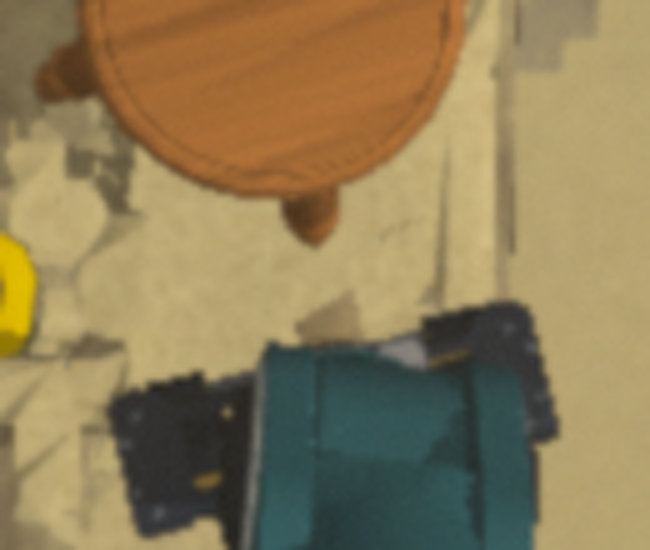

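```bash
cat >> h.py <<'E'
yaw=np.radians(15.1); a=np.array([np.cos(yaw),np.sin(yaw)]); n=np.array([-a[1],a[0]])
P=lambda s,l,z: np.array([*(a*s+n*l),z])
E
python3 - <<'E'
from h import *
import pickle
p=get_state()["position"]
movel([p[0],p[1],.12],0.15)
movel(P(.240,-.4006,.16),0.2); gripper_to(0.0,5)
s=get_state();print(s["t"],s["position"],s["gripper_width"])
w=wcam(); pickle.dump(w,open("w2.pkl","wb")); cv2.imwrite("pics/w2.png",w["color"])
E
```

```text
8.575 [ 0.33606526 -0.32424553  0.15998795] 0.009281580492882312
```

View pics/w2.png

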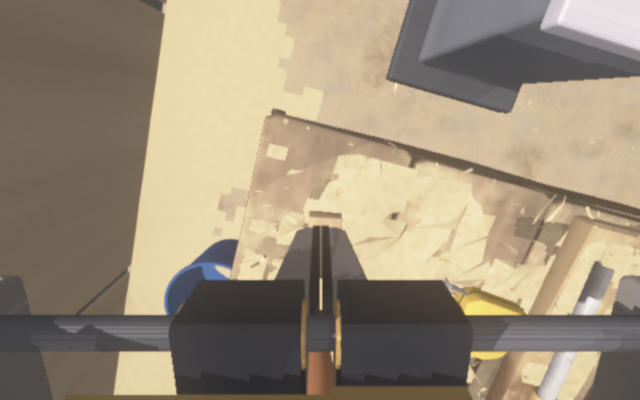

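```bash
python3 - <<'E'
from h import *
import pickle
t=camera("top"); pickle.dump(t,open("top2.pkl","wb")); cv2.imwrite("pics/t3.png",cv2.resize(t["color"][190:300,290:420],None,fx=5,fy=5,interpolation=cv2.INTER_CUBIC))
t=camera("scene"); pickle.dump(t,open("sc2.pkl","wb")); cv2.imwrite("pics/s3.png",cv2.resize(t["color"][160:290,210:400],None,fx=4,fy=4,interpolation=cv2.INTER_CUBIC))
E
```

```text
(no output)
```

View pics/t3.png

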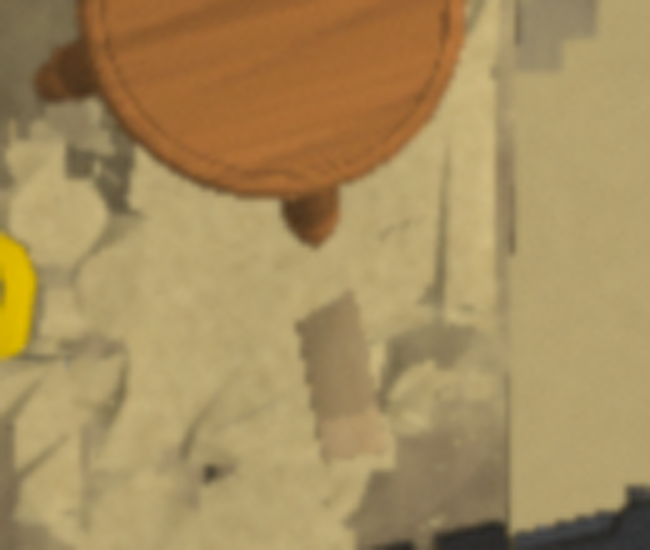

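View pics/s3.png

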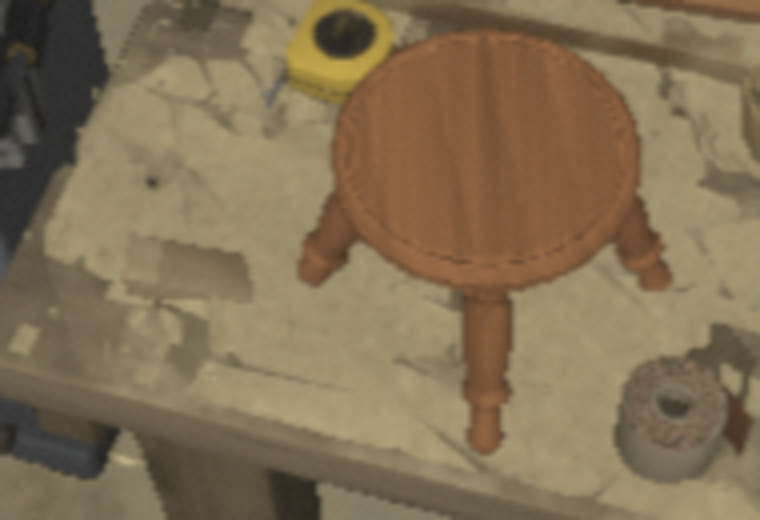

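```bash
python3 - <<'E'
from meas import *
import pickle
t=pickle.load(open("top2.pkl","rb"))
p=lambda x,y:(290+x/5-.4,190+y/5-.4)
A,B,C,D=wedge_line(t,p(325,460),p(385,450),p(300,328),p(352,290))
sl=lambda x:np.round([x[:2]@a,x[:2]@n,x[2]],4)
for x in(A,B,C,D): print(sl(x))
for u,v in((C-A)[:2],(D-B)[:2]): print(np.degrees(np.arctan2(v,u)))
print('foot sides',sl(ray(t,*p(286,215),.04)),sl(ray(t,*p(338,215),.04)),'tip',sl(ray(t,*p(316,245),.02)))
# seat edges by color
hsv=cv2.cvtColor(t["color"],cv2.COLOR_BGR2HSV)
m=cv2.inRange(hsv,(3,110,60),(18,255,255)); m[:, :290]=0;m[:,400:]=0;m[:140]=0;m[245:]=0
m=cv2.morphologyEx(m,cv2.MORPH_OPEN,cv2.getStructuringElement(2,(23,23)))
cn=max(cv2.findContours(m,0,1)[0],key=cv2.contourArea); el=cv2.fitEllipse(cn);print(el,sl(ray(t,*el[0],.1515)),ray(t,*el[0],.1515))
E
```

```text
[ 0.2752 -0.3817  0.025 ]
[ 0.2731 -0.4111  0.025 ]
[ 0.3386 -0.3858  0.0087]
[ 0.3506 -0.4154  0.0053]
11.451184512127703
11.909696415295329
foot sides [ 0.3951 -0.3907  0.04  ] [ 0.3892 -0.415   0.04  ] tip [ 0.377  -0.4025  0.02  ]
((343.721435546875, 190.64630126953125), (77.05292510986328, 78.10204315185547), 91.18502044677734) [ 0.4864 -0.4002  0.1515] [ 0.57389737 -0.25967884  0.1515    ]
```

```bash
cat >> h.py <<'E'
yw=np.radians(11.7); d=np.array([np.cos(yw),np.sin(yw),0])
def fm(k=5):
    F=[]
    for _ in range(k): pause(0.02); F.append(get_state()["force"])
    return np.mean(F,0), np.std(F,0)
E
python3 - <<'E'
from h import *
b=P(.274,-.3964,.010); q=q_of(yw)
movel(b-d*.034+[0,0,.03],0.2,orientation=q); movel(b-d*.034,0.08)
f0,s0=fm(); print('rest',f0@d,f0,s0)
movel(b-d*.010,0.06); f,_=fm(); print('touch',f@d)
for k in range(0,29,7):
    movel(b+d*(-.010+.001*k),0.03); f,_=fm(3); print(k,round(f@d,2),np.round(f,2))
print(get_state()["t"],get_state()["position"],(get_state()["position"]-b)@d)
import pickle
t=camera("top"); pickle.dump(t,open("top4.pkl","wb")); cv2.imwrite("pics/t4.png",cv2.resize(t["color"][190:300,290:420],None,fx=5,fy=5,interpolation=cv2.INTER_CUBIC))
t=camera("scene"); cv2.imwrite("pics/s4.png",cv2.resize(t["color"][160:290,210:400],None,fx=4,fy=4,interpolation=cv2.INTER_CUBIC))
E
```

```text
rest 0.074220457934403 [ 0.07967607 -0.01873969  0.4086629 ] [0.40931957 0.24988618 0.36098343]
touch -0.009961828054521315
0 0.49 [0.48 0.09 0.27]
7 -0.25 [-0.21 -0.18  0.04]
14 0.02 [-0.    0.1  -0.35]
21 -0.26 [-0.26 -0.01 -0.21]
28 0.46 [0.41 0.31 0.07]
12.75 [ 0.38551559 -0.30760109  0.0099721 ] 0.018101310077099312
```

View pics/t4.png

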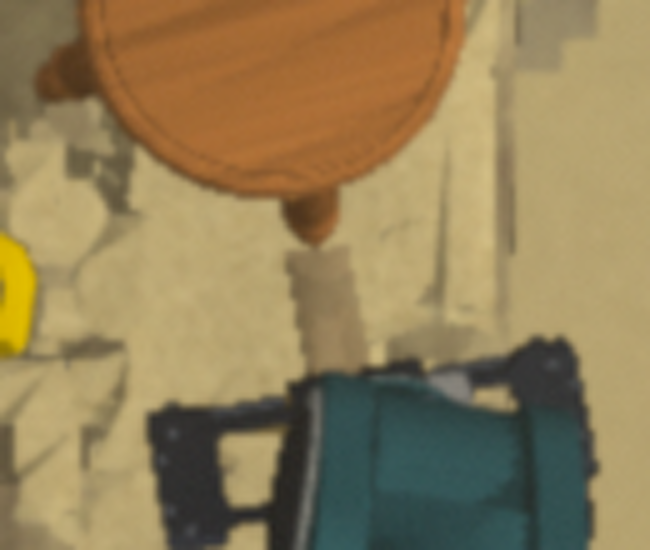

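View pics/s4.png

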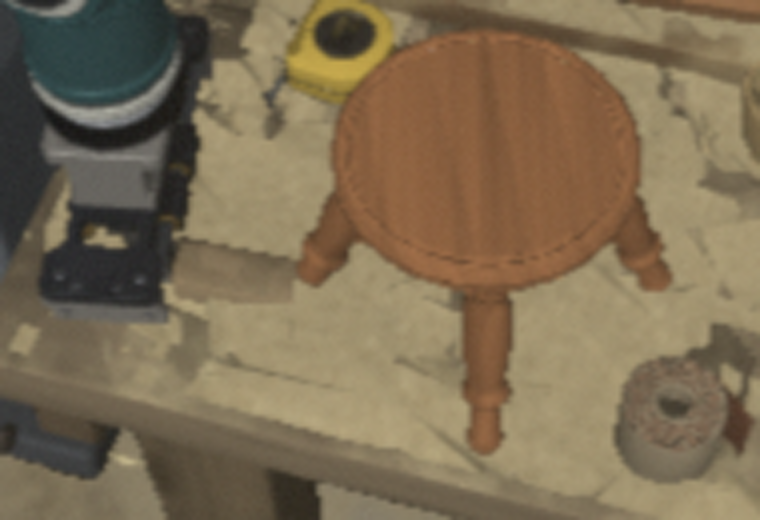

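```bash
python3 - <<'E'
from h import *
b=P(.274,-.3964,.010)
x=(get_state()["position"]-b)@d; t0=get_state()["t"]; log=[]
f,_=fm(12); base=f@d
k=x
while k<.056:
    k+=.001; movel(b+d*k,0.02); f,_=fm(8); v=f@d; log.append((round(k*1000,1),round(v,2),round(f[2],2)))
    if v<-0.7:
        f,_=fm(10); log.append(('re',round(f@d,2)))
        if f@d<-0.7: break
print(base,log,get_state()["t"]-t0,get_state()["t"])
E
```

```text
0.03272400521848993 [(np.float64(18.9), np.float64(-0.01), np.float64(-0.04)), (np.float64(19.9), np.float64(-0.06), np.float64(0.09)), (np.float64(20.9), np.float64(0.07), np.float64(0.02)), (np.float64(21.9), np.float64(0.19), np.float64(-0.36)), (np.float64(22.9), np.float64(-0.07), np.float64(-0.21)), (np.float64(23.9), np.float64(0.08), np.float64(0.15)), (np.float64(24.9), np.float64(0.15), np.float64(0.21)), (np.float64(25.9), np.float64(0.09), np.float64(0.24)), (np.float64(26.9), np.float64(-0.2), np.float64(-0.12)), (np.float64(27.9), np.float64(-0.06), np.float64(0.09)), (np.float64(28.9), np.float64(-0.15), np.float64(-0.01)), (np.float64(29.9), np.float64(-0.03), np.float64(-0.05)), (np.float64(30.9), np.float64(-0.27), np.float64(0.08)), (np.float64(31.9), np.float64(-0.07), np.float64(-0.13)), (np.float64(32.9), np.float64(-0.26), np.float64(0.41)), (np.float64(33.9), np.float64(-0.01), np.float64(-0.26)), (np.float64(34.9), np.float64(-0.05), np.float64(0.32)), (np.float64(35.9), np.float64(-0.12), np.float64(-0.04)), (np.float64(36.9), np.float64(0.04), np.float64(0.2)), (np.float64(37.9), np.float64(0.09), np.float64(0.06)), (np.float64(38.9), np.float64(-0.19), np.float64(0.01)), (np.float64(39.9), np.float64(0.27), np.float64(0.21)), (np.float64(40.9), np.float64(-0.05), np.float64(-0.11)), (np.float64(41.9), np.float64(-0.23), np.float64(-0.14)), (np.float64(42.9), np.float64(0.04), np.float64(-0.33)), (np.float64(43.9), np.float64(-0.04), np.float64(-0.04)), (np.float64(44.9), np.float64(0.03), np.float64(-0.05)), (np.float64(45.9), np.float64(-0.05), np.float64(0.08)), (np.float64(46.9), np.float64(-0.45), np.float64(-0.03)), (np.float64(47.9), np.float64(-3.03), np.float64(1.78)), ('re', np.float64(-3.3))] 11.8667 24.7167
```

```bash
python3 - <<'E'
from h import *
import pickle
p=get_state()["position"]
movel(p-d*.015,0.06); q=p-d*.03; q[2]=.19
movel(q,0.2)
print(get_state()["t"])
t=camera("top"); pickle.dump(t,open("top5.pkl","wb")); cv2.imwrite("pics/t5.png",cv2.resize(t["color"][190:300,290:420],None,fx=5,fy=5,interpolation=cv2.INTER_CUBIC))
hsv=cv2.cvtColor(t["color"],cv2.COLOR_BGR2HSV)
m=cv2.inRange(hsv,(3,110,60),(18,255,255)); m[:, :290]=0;m[:,400:]=0;m[:140]=0;m[245:]=0
m=cv2.morphologyEx(m,cv2.MORPH_OPEN,cv2.getStructuringElement(2,(23,23)))
cn=max(cv2.findContours(m,0,1)[0],key=cv2.contourArea); el=cv2.fitEllipse(cn);print(el,ray(t,*el[0],.1515))
def tilt(t):
    Q=cloud(t)[165:216,319:370].reshape(-1,3); Q=Q[abs(Q[:,2]-.152)<.012]; A=np.c_[Q[:,0]-.574,Q[:,1]+.26,np.ones(len(Q))]; return np.round(np.linalg.lstsq(A,Q[:,2],rcond=None)[0],4)
print('tilt before/after',tilt(pickle.load(open("top0.pkl","rb"))),tilt(pickle.load(open("top2.pkl","rb"))),tilt(t))
t=camera("scene"); cv2.imwrite("pics/s5.png",cv2.resize(t["color"][160:290,210:400],None,fx=4,fy=4,interpolation=cv2.INTER_CUBIC))
E
```

```text
26.175
((343.67095947265625, 190.58302307128906), (77.10511016845703, 78.18374633789062), 93.9769058227539) [ 0.57403078 -0.25956724  0.1515    ]
tilt before/after [0.0017 0.0017 0.1511] [-0.0011 -0.0005  0.1511] [-0.002  -0.0027  0.1512]
```

View pics/t5.png

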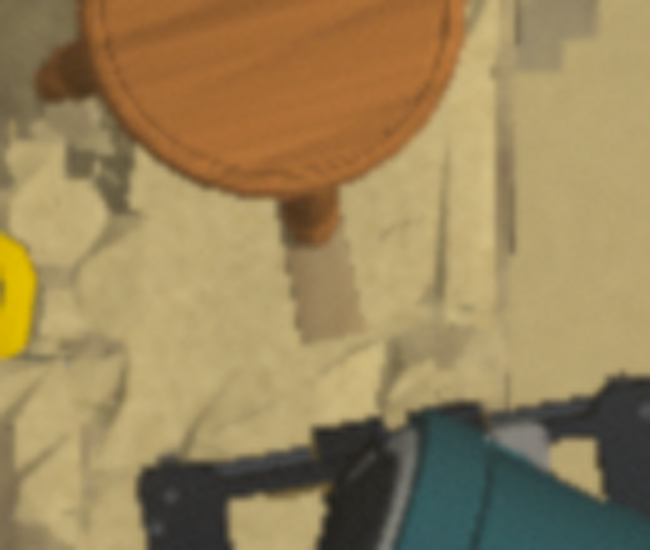

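View pics/s5.png

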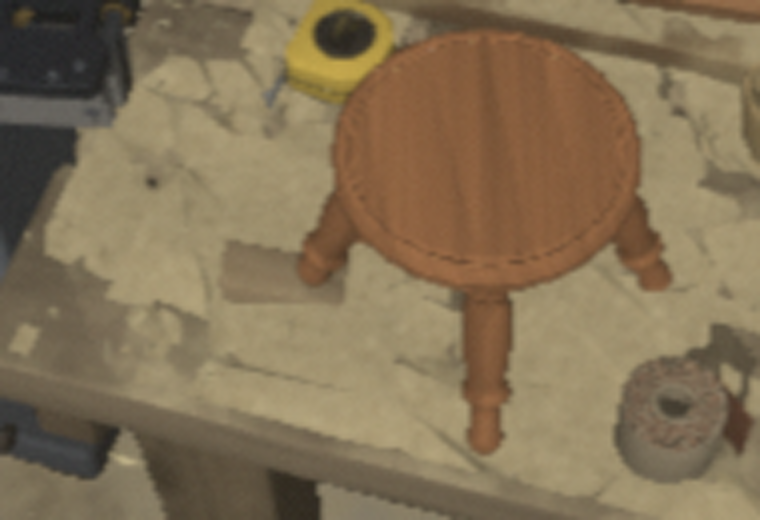

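```bash
python3 - <<'E'
from h import *
import pickle
C=np.array([.5740,-.2596])
def press(xy,tag):
    movel([*xy,.19],0.2); movel([*xy,.160],0.1)
    h=movel([*xy,.146],0.02,contact_N=2.5); z1=get_state()["position"][2]
    h2=movel([*xy,z1-.010],0.02,contact_N=13); s=get_state()
    f,_=fm(10); t=camera("top"); pickle.dump(t,open(f"top_{tag}.pkl","wb")); sc=camera("scene"); cv2.imwrite(f"pics/s_{tag}.png",cv2.resize(sc["color"][160:290,210:400],None,fx=4,fy=4,interpolation=cv2.INTER_CUBIC))
    p=get_state()["position"]; print(tag,h,round(z1,4),h2,np.round(s["position"],4),np.round(s["force"],1),'held',np.round(f,1),np.round(p,4))
    movel([*xy,.19],0.15); print(get_state()["t"])
press(C-.05*a,"short")
E
```

```text
short True 0.1516 True [ 0.5259 -0.2727  0.1517] [-1.9  0.6  5.2] held [-0.9  0.   5. ] [ 0.5259 -0.2728  0.1517]
28.9917
```

View pics/s_short.png

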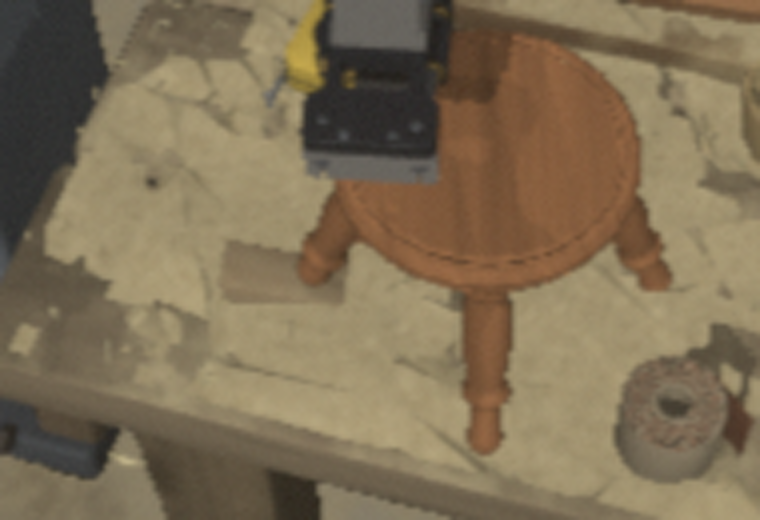

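```bash
cat > press.py <<'E'
from h import *
import pickle
C=np.array([.5740,-.2596])
def press(xy,tag):
    movel([*xy,.19],0.2); movel([*xy,.1575],0.1)
    movel([*xy,.146],0.02,contact_N=2.5); z=z1=get_state()["position"][2]; log=[]
    for i in range(15):
        z-=.0004; movel([*xy,z],0.02); f,_=fm(3); log.append((round(f[2],1),round(get_state()["position"][2]*1000,1)))
        if f[2]>14: break
    f,_=fm(20); t=camera("top"); pickle.dump(t,open(f"top_{tag}.pkl","wb")); sc=camera("scene"); cv2.imwrite(f"pics/s_{tag}.png",cv2.resize(sc["color"][160:290,210:400],None,fx=4,fy=4,interpolation=cv2.INTER_CUBIC))
    print(tag,round(z1,4),log,'held',np.round(f,1),np.round(get_state()["position"],4))
    movel([*xy,.19],0.15); print(get_state()["t"])
E
python3 - <<'E'
from press import *
press(C-.05*a,"short2")
E
```

```text
short2 0.1517 [(np.float64(3.9), np.float64(151.6)), (np.float64(7.7), np.float64(151.6)), (np.float64(9.8), np.float64(151.6)), (np.float64(11.2), np.float64(151.6)), (np.float64(14.1), np.float64(151.5))] held [-3.9  0.9 14. ] [ 0.5261 -0.2729  0.1515]
32.475
```

View pics/s_short2.png

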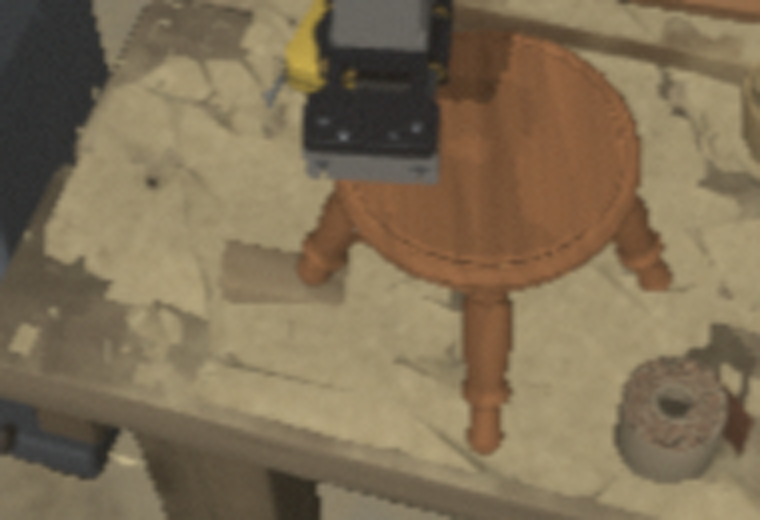

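```bash
python3 - <<'E'
from press import *
press(C+.05*a,"opp")
movel([*(C-.05*a),.24],0.25); p=P(.25,-.40,.26); movel(p,0.25)
print(get_state()["t"])
t=camera("top"); pickle.dump(t,open("top6.pkl","wb")); cv2.imwrite("pics/t6.png",cv2.resize(t["color"][190:300,290:420],None,fx=5,fy=5,interpolation=cv2.INTER_CUBIC))
sc=camera("scene"); cv2.imwrite("pics/s6.png",cv2.resize(sc["color"][160:290,210:400],None,fx=4,fy=4,interpolation=cv2.INTER_CUBIC))
E
```

```text
opp 0.1517 [(np.float64(3.8), np.float64(151.8)), (np.float64(5.9), np.float64(151.7)), (np.float64(7.6), np.float64(151.7)), (np.float64(9.4), np.float64(151.6)), (np.float64(11.2), np.float64(151.6)), (np.float64(13.2), np.float64(151.6)), (np.float64(14.1), np.float64(151.6))] held [-3.6  0.7 14.8] [ 0.623  -0.2466  0.1516]
36.9667
38.4667
```

View pics/s6.png

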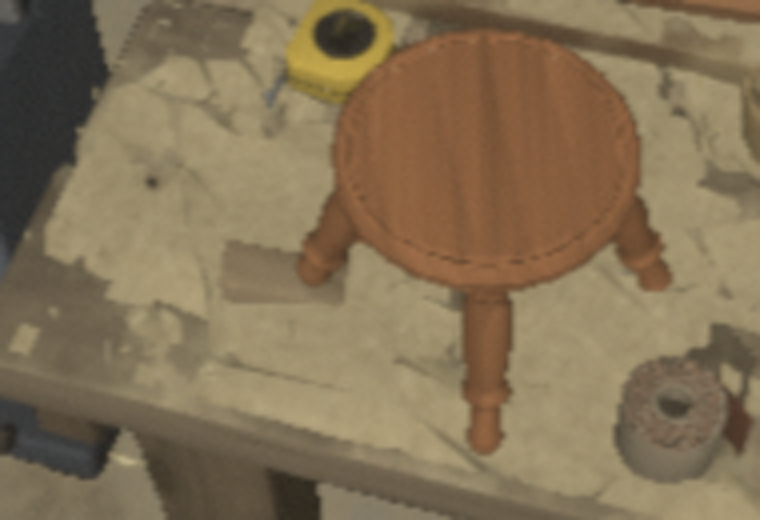

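View pics/t6.png

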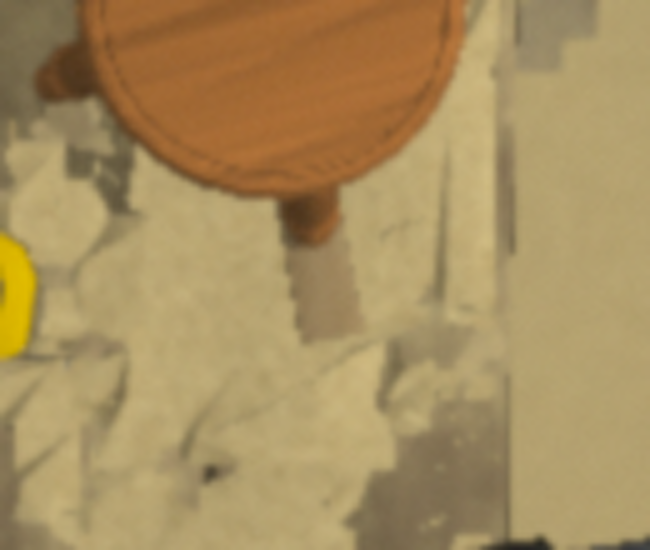

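The wedge is still under the short foot (foot at about (315,240) in the top crop). The stool hasn't moved, and the arm is clear of everything.

```bash
python3 -c "
from bench import *
print(close_job(), get_state()['t'])"
```

```text
the job is handed in; nothing more can be done
the job is handed in; nothing more can be done
```

The wedge is under the short leg and the stool stands firm. Both presses were done in the order asked, and I handed the job in at about 38.5 s, inside the 48 s limit.

**Wedge:** I nudged it about 8 mm sideways into line with one finger of the open gripper. Then, with the fingers shut, I pushed its thick end in steps of about 1 mm. The pushing force stayed near zero until the wedge met the foot, and I stopped at about 3.3 N, below the 4 N at which the stool slides. That was nearer the limit than I meant, because the last step raised the force by about 2.6 N.

**Checks after wedging:** In the top view the seat's centre had moved by no more than about 0.2 mm. Its fitted tilt was 3 mrad or less, which is within the camera's noise.

**Presses:**

| Where | Force held | Fingertip sank |
|---|---|---|
| Above the wedged leg, first press | 5 N (13 N at the stop) | under 0.1 mm |
| Above the wedged leg, second press | 14 N | 0.2 mm |
| Above the opposite leg | 14.8 N | 0.2 mm |

The first press above the wedged leg eased off to only 5 N, so I repeated it there more firmly before going to the opposite side. There was no sign of rocking, though both firm presses also put about 4 N sideways on the fingers.

**Final pictures:** The wedge and stool had not moved and the arm was clear of both. No check failed, but wrist force noise of about 0.4 N per reading means the forces below 1 N are averages.

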